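# Raise the amber sample to its sensor on the ratchet lift, then lower it

### The job

Take a reading of the amber bottle: pull the yellow handle of its ratchet lift up until the green sensor on that lift faces the bottle's white label, and let go so that the lift stands there on its teeth, untouched, for a full second. Then press the red pad of the same lift to free the pawl and let the tray sink all the way down, with the bottle still upright in it.

Things in the scene. Friction and masses are not known exactly. Their poses are not given: they have to be found in the camera images.
- amber_handle (a point): Centre of the yellow bar (16 mm in its x, 44 in y, 22 in z up) on the amber bottle's lift; a twin lift has a clear bottle, sides vary. Moves only vertically with rail and tray: 185 mm above bench when down, 118 mm travel. Lifts with 7-14 N past a pawl; let go, drops to a rest 18, 36, 54, 72, 90 or 108 mm above down. Guide below 135 mm high. Bottle axis 68 mm along its +y, red pad 125 along -y.
- amber_release (a point): Centre of the top of the red pad, 36 x 36 mm, on the same lift's pawl lever; faces up, 105 mm above bench at rest. Pressed down it swings about a hinge 95 mm away, 30 mm lower, in the handle's +y direction: pawl free after 16-20 mm, stop at 33 mm, 1-6 N, springs back. Held down 24 mm or more, the rail sinks by its own weight at 0.1 to 0.15 m/s; let up early, it catches on the next tooth.
- amber_sensor (a point): Centre of the lens face of the green sensor block (26 x 22 x 22 mm) on the same lift, looking at the bottle from about 50 mm beside its axis. It sits stiffly on a post 190 mm high at the lift's +y end; its height varies from 125 to 160 mm above the bench. Leave it where it is.
- amber_bottle: Loose amber bottle, blue cap, 60 mm diameter, 112 mm high, 0.18-0.35 kg; origin at the centre of its underside, z up. White label from 18 to 62 mm above the origin (middle 40). It stands in the lift's white tray (rim 14 mm high), whose floor is 40 mm above the bench when the lift is down.
Things that resemble listed ones, but are neither listed nor needed, are in the scene too. What is shaped like the amber_bottle but purple is not meant.

How it is judged:
By the outcome, as a careful person would: the job done as asked, in the order asked, and still so for the second after the job is handed in, with the robot touching nothing.
It also fails if it takes over 48 s, if anything falls off the work surface, if the arm or the gripper's body presses on something with over 40 N, if the wrist force passes 120 N, or if a joint passes its speed limit or range.

### The arm

A 6-joint arm with a two-finger parallel gripper is mounted at the origin on the work surface. World frame = base frame: x ahead of the robot, y to its left, z up, the work surface at z = 0. Lengths are in m, angles in rad, forces in N, time in s.
With the tool pointing down it reaches from about 0.375 to 0.9 m from the base axis. Payload 3.1 kg.
Tool frame: the origin (TCP) lies at the very end of the fingers, on their centre line; the grasp point (between the pads) lies 19 mm behind it (manip.grasp_offset is the distance from the TCP to the grasp point, in m); x points along the fingers, z is the direction in which the jaws open and shut, and the axes are right-handed (so a half turn about x gives the same grasp; the last joint's range is limited). The gripper opens to 85 mm and grips with 20 to 120 N. Pads are 22 mm wide; open, the fingers measure 114 mm over their backs; the gripper's body (76 mm by 85 mm) begins 54 mm behind the grasp point. The pads swing forward as they close: fully open they stand 13 mm farther back than shut.
Start: joints at [0.965, 0.527, 1.433, -0, 1.181, -0.178], TCP at [0.259, 0.569, 0.231] pointing down, gripper open.
Joint ranges: [-3.08, 3.08], [-0.75, 2.2], [0.22, 2.44], [-1.43, 4.57], [0, 2.65], [-2.85, 2.85]. Speed limits (rad/s): [2.79, 2.79, 3.14, 3.14, 3.14, 3.14].

### API

Orientations are given as a unit quaternion [x, y, z, w].
In Python, from station import manip gives the robot as it stands.
- The arm moves only by the tool send_rows, never from a script. Its argument "steps" is a list that holds one entry, the list of rows, each a list of 5 numbers: the closure, from 0 (fully open) to 1 (shut), then the shift along the world's x, y, z in m, then the turn about the world's z in rad. A call has 1 to 8 rows; each row is the pose to reach, as a shift and turn from the pose commanded when the call began; what a row does not reach only later rows make up. A row lasts 1/8 s, in which the tool goes at most 62.5 mm and 10.7 degrees, less where a joint would pass 70% of its speed; a pose out of reach is approached as far as the arm can. A call with a gripper value outside its range is refused whole. The fingers move at their own pace and stop on an object; "grip_force" is the grip in N (left out, the last holds). Time passes only in rows, so rows that repeat a pose let the fingers close. It gives the time, the measured TCP pose, the force and the opening at its end, in the units of the state.
- manip.sense(): the state, without advancing time (a new reading comes with each control period).
- manip.snapshot(name): name is "side" or "top" or "wrist"; returns the picture (384x512x3 uint8, red, green, blue); there is no depth.
- manip.camera_params(name): a dict with "fx", "fy", "cx", "cy" (pixels), "D" ([k1, k2, p1, p2, k3] as OpenCV has them; the pictures are not rectified), "T" (4x4, takes a point from camera to world coordinates); the wrist camera has in their place "tool_from_camera" (4x4, takes a point from camera to tool coordinates, whose origin is the TCP and whose axes are the tool frame's). Camera axes: x right, y down, z forward; pixel columns grow to the right and rows downward; lengths in m; the calibration is good to about 2 mm. A picture is of the moment at which its call begins: read the wrist's pose just before it. camera_params takes no time and is no camera call.
- manip.sign_off(): hands the job in, once; it reports no verdict.
The state is a dict: "t": time; "q": joint angles; "qd": joint speeds; "tau": joint torques, N m; "tcp_pos": TCP position; "tool_rot": TCP orientation; "force": force on the tool from outside, world axes, zero at the start; "ft_torque": the same for the moment, N m; "finger_gap": opening from 0.0 (shut) to 1.0 (fully open).
Only numpy, scipy, OpenCV 4.12 (cv2) and the standard library are available. Lean on these libraries where they do the work, as an engineer would, in place of code of your own. Each camera call takes 0.05 s, during which the arm holds its last target.

## Working session

There is one attempt and no reset: what is moved stays moved. The work goes in short steps, Python scripts to look and compute and a tool call to move; the robot and the scene stay as the last step left them, time stands still between calls to the robot, and variables do not carry over. Pictures are saved under pics/ and viewed, and the job is handed in when it is done.

Besides the shell and the picture viewer there is one more tool, called after "Call:" as name([rows], argument=value, ...), one row to a line, values as JSON. send_rows: Moves the arm, as the interface text tells. Its arguments: {"type":"object","properties":{"steps":{"type":"array","items":{"type":"array","items":{"type":"array","items":{"type":"number"}}}},"grip_force":{"type":"number"}},"required":["steps"]}

```bash
ls; mkdir -p pics; cat > h.py <<'E'
import numpy as np,cv2
from station import manip
def snap(n,f):
    im=manip.snapshot(n); cv2.imwrite('pics/'+f,im[:,:,::-1]); return im
E
python3 - <<'E'
from h import *
s=manip.sense()
print(s)
for n in('side','top','wrist'):
    snap(n,n+'0.png'); p=manip.camera_params(n); print(n,{k:np.round(v,4).tolist() for k,v in p.items()})
E
```

```text
pics
{'t': 0.0, 'q': array([ 9.64505059e-01,  5.28504947e-01,  1.43393539e+00,  1.34568456e-05,
        1.18141397e+00, -1.78510386e-01]), 'qd': array([-0.00096229,  0.00076226,  0.00022274,  0.00039022,  0.00145495,
       -0.00084632]), 'tau': array([-1.28343429e-03, -4.42354703e+01, -1.78021288e+01, -4.14565029e-04,
        8.52497178e-03, -2.95674099e-06]), 'tcp_pos': array([0.25883057, 0.56807417, 0.23029929]), 'tool_rot': array([-0.382775  ,  0.59547884,  0.38217069,  0.59399816]), 'force': array([-0.52974844, -0.1322989 , -0.01167182]), 'ft_torque': array([-0.06062699, -0.0520992 , -0.04337962]), 'finger_gap': 1.001167146972474}
side {'fx': 384.0894, 'fy': 384.0894, 'cx': 254.6586, 'cy': 186.7592, 'D': [-0.0916, 0.0, 0.0, 0.0, 0.0], 'T': [[0.8749, -0.3625, 0.3212, 0.1333], [-0.4842, -0.6686, 0.5644, -0.5539], [0.0102, -0.6493, -0.7605, 0.8556], [0.0, 0.0, 0.0, 1.0]]}
top {'fx': 494.0949, 'fy': 494.0949, 'cx': 255.4658, 'cy': 198.9738, 'D': [0.0365, 0.0, 0.0, 0.0, 0.0], 'T': [[-0.0193, -0.9952, 0.0958, 0.3338], [-0.9998, 0.0193, -0.0005, -0.0072], [-0.0014, -0.0958, -0.9954, 1.4965], [0.0, 0.0, 0.0, 1.0]]}
wrist {'fx': 331.6333, 'fy': 331.6333, 'cx': 255.7368, 'cy': 195.8529, 'D': [-0.0559, 0.0, 0.0, 0.0, 0.0], 'tool_from_camera': [[0.0, -0.3084, 0.9513, -0.1422], [0.0011, -0.9513, -0.3084, 0.078], [1.0, 0.0011, 0.0003, 0.0002], [0.0, 0.0, 0.0, 1.0]]}
```

View pics/side0.png

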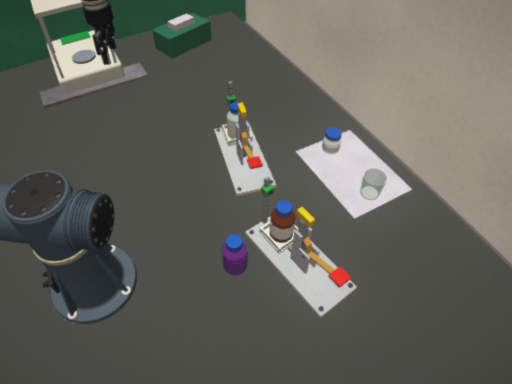

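View pics/top0.png

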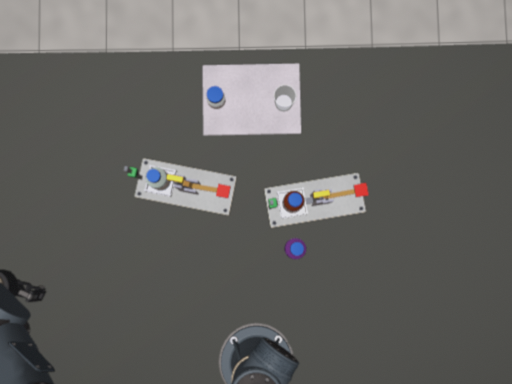

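View pics/wrist0.png

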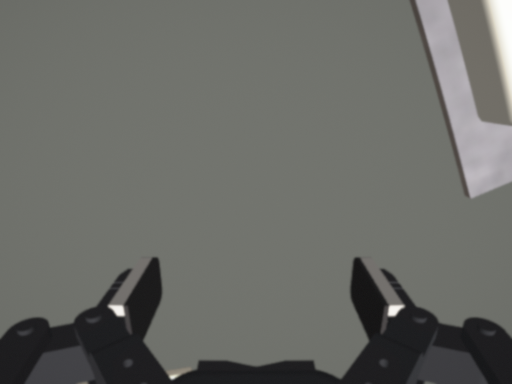

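The side picture shows the amber bottle's lift in the foreground: bottle (283,222), yellow bar (306,217), red pad (340,276), sensor (267,190). In the top picture its bar is at (321,194), pad (361,190), sensor (272,203), bottle (293,201). The clear twin stands to its left.

```bash
cat >> h.py <<'E'
def ray(n,uv,P=None):
    p=P or manip.camera_params(n); K=np.array([[p['fx'],0,p['cx']],[0,p['fy'],p['cy']],[0,0,1]])
    x=cv2.undistortPoints(np.array([[uv]],float),K,np.array(p['D'],float))[0,0]
    T=np.array(p['T']); return T[:3,3],T[:3,:3]@np.array([x[0],x[1],1.])
def onz(n,uv,z):
    o,d=ray(n,uv); return o+d*(z-o[2])/d[2]
def tri(a,ua,b,ub):
    o1,d1=ray(a,ua);o2,d2=ray(b,ub); t=np.linalg.lstsq(np.c_[d1,-d2],o2-o1,rcond=None)[0]
    p,q=o1+t[0]*d1,o2+t[1]*d2; return (p+q)/2,np.linalg.norm(p-q)
def proj(n,X):
    p=manip.camera_params(n);K=np.array([[p['fx'],0,p['cx']],[0,p['fy'],p['cy']],[0,0,1]])
    W=np.linalg.inv(np.array(p['T'])); 
    return cv2.projectPoints(np.array([X],float),cv2.Rodrigues(W[:3,:3])[0],W[:3,3],K,np.array(p['D'],float))[0][0,0]
R=dict(yellow=((20,150,120),(34,255,255)),red=((0,200,120),(6,255,255)),green=((45,120,40),(80,255,255)),blue=((105,180,80),(125,255,255)))
def blobs(im,c,roi):
    h=cv2.cvtColor(im,cv2.COLOR_RGB2HSV); x0,y0,x1,y1=roi
    m=cv2.inRange(h,*R[c]); k=np.zeros_like(m);k[y0:y1,x0:x1]=m[y0:y1,x0:x1]
    n,l,s,ce=cv2.connectedComponentsWithStats(k)
    return [(s[i,4],s[i,:4].tolist(),ce[i].round(1).tolist(),cv2.minAreaRect(np.argwhere(l==i)[:,::-1].astype(np.float32))) for i in range(1,n) if s[i,4]>8]
E
python3 - <<'E'
from h import *
S=cv2.imread('pics/side0.png')[:,:,::-1].copy();T=cv2.imread('pics/top0.png')[:,:,::-1].copy()
for n,im,roi in(('side',S,(240,170,360,310)),('top',T,(260,165,375,230))):
    for c in R:
        for b in blobs(im,c,roi): print(n,c,b)
a=cv2.resize(S[165:315,230:370],None,fx=5,fy=5,interpolation=cv2.INTER_CUBIC)[:,:,::-1]
cv2.imwrite('pics/sc.png',cv2.resize(a,(560,600)))
cv2.imwrite('pics/tc.png',cv2.resize(T[165:235,255:375],None,fx=6,fy=6,interpolation=cv2.INTER_CUBIC)[:,:,::-1])
E
```

```text
side yellow (np.int32(193), [297, 207, 18, 19], [305.5, 215.9], ((305.25, 215.75001525878906), (21.21320343017578, 9.192388534545898), 45.0))
side yellow (np.int32(37), [309, 252, 11, 12], [314.4, 256.6], ((314.80535888671875, 257.0796813964844), (14.11081314086914, 3.3865952491760254), 41.18592071533203))
side yellow (np.int32(20), [321, 262, 11, 8], [325.6, 265.7], ((326.1800231933594, 266.260009765625), (11.0, 3.0), 36.869895935058594))
side red (np.int32(181), [331, 268, 19, 18], [339.7, 276.1], ((339.6470947265625, 276.0882263183594), (15.076667785644531, 13.015828132629395), 49.398704528808594))
side green (np.int32(69), [262, 184, 12, 11], [267.1, 188.9], ((266.7500305175781, 188.2500457763672), (8.485280990600586, 10.60660171508789), 45.0))
side blue (np.int32(136), [277, 201, 15, 12], [283.8, 206.6], ((284.0, 206.5), (11.0, 14.0), 90.0))
side blue (np.int32(10), [240, 238, 2, 7], [240.3, 241.0], ((240.5, 241.0), (6.0, 1.0), 90.0))
top yellow (np.int32(83), [313, 191, 17, 7], [321.3, 194.1], ((320.9554443359375, 194.05445861816406), (5.273697376251221, 16.219106674194336), 84.2894058227539))
top green (np.int32(26), [270, 199, 7, 9], [274.0, 203.5], ((273.75, 203.75001525878906), (5.1209516525268555, 8.928838729858398), 23.198591232299805))
```

View pics/sc.png

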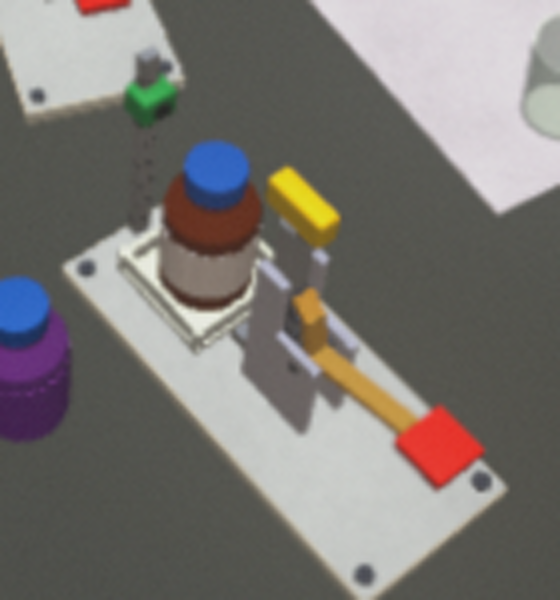

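View pics/tc.png

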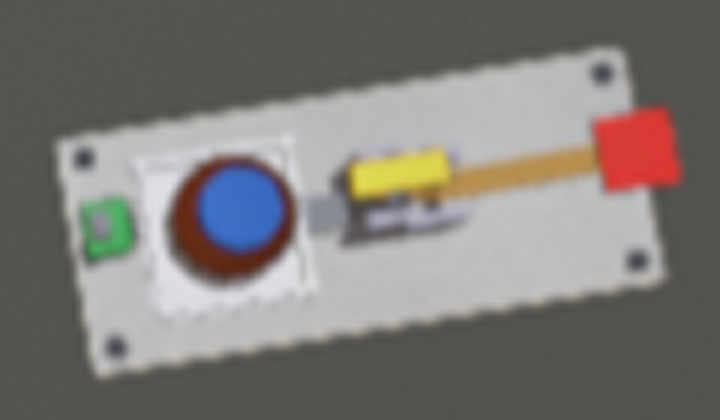

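```bash
python3 - <<'E'
from h import *
r=lambda x:np.round(x,4)
h,e=tri('side',(305.5,215.9),'top',(321.3,194.1)); print('handle',r(h),e, 'side@.19',r(onz('side',(305.5,214.5),.19)),'top@.196',r(onz('top',(321.,194.),.196)))
for c in [(255+637/6,165+149/6)]: 
    print('pad top',r(onz('top',c,.105)))
print('pad side',r(onz('side',(339.7,276.1),.105)))
print('cap tri',[r(x) for x in tri('side',(283.8,205.5),'top',(255+240/6,165+208/6))])
print('cap@.152 side',r(onz('side',(283.8,203.5),.152)),'top',r(onz('top',(255+240/6,165+208/6),.152)))
print('sens',[r(x) for x in tri('side',(267.1,188.9),'top',(255+107/6,165+229/6))])
# base plate holes
for c in [(85,158),(116,347),(602,74),(638,261)]: print(r(onz('top',(255+c[0]/6,165+c[1]/6),.012)))
for c in [(87,268),(481,481),(364,575)]: print('side',r(onz('side',(230+c[0]/4,165+c[1]/4),.012)))
E
```

```text
handle [ 0.47   -0.1834  0.1895] 0.0017600749821000718 side@.19 [ 0.4726 -0.1809  0.19  ] top@.196 [ 0.4688 -0.1813  0.196 ]
pad top [ 0.4879 -0.3072  0.105 ]
pad side [ 0.489  -0.3074  0.105 ]
cap tri [array([ 0.4596, -0.1159,  0.1557]), np.float64(0.0017)]
cap@.152 side [ 0.4653 -0.1089  0.152 ] top [ 0.4592 -0.1158  0.152 ]
sens [array([ 0.4508, -0.055 ,  0.1567]), np.float64(0.001)]
[ 0.4991 -0.0497  0.012 ]
[ 0.4036 -0.0631  0.012 ]
[ 0.5366 -0.3112  0.012 ]
[ 0.4417 -0.3256  0.012 ]
side [ 0.4072 -0.061   0.012 ]
side [ 0.5408 -0.3091  0.012 ]
side [ 0.4451 -0.3231  0.012 ]
```

```bash
python3 - <<'E'
from h import *
from scipy.spatial.transform import Rotation as Ro
s=manip.sense(); print(Ro.from_quat(s['tool_rot']).as_matrix().round(3), s['tcp_pos'].round(4), s['q'].round(3), s['t'])
print(tri('side',(267.5,189.6),'top',(255+107/6,165+229/6)))
E
```

```text
[[-0.001 -0.91   0.415]
 [-0.001  0.415  0.91 ]
 [-1.     0.    -0.002]] [0.259  0.5682 0.2305] [ 0.965  0.528  1.434 -0.     1.181 -0.178] 0.15
(array([ 0.45142495, -0.05531919,  0.15395626]), np.float64(0.0017937095074414106))
```

Call:
send_rows([
  [[0,0.01,-0.03,0.05,-0.1],[0,0.03,-0.06,0.1,-0.2],[0,0.06,-0.1,0.13,-0.35],[0,0.08,-0.16,0.13,-0.5],[0,0.1,-0.22,0.13,-0.65],[0,0.12,-0.28,0.13,-0.8],[0,0.14,-0.34,0.13,-0.9],[0,0.16,-0.4,0.13,-1.0]],
])

```text
t: 1.15
tcp_pos: [0.4182, 0.1703, 0.3613]
tool_rot: [-0.049, 0.705, 0.049, 0.705]
force: [1.3, -0.0, 0.2]
finger_gap: 1.003
```

Call:
send_rows([
  [[0,0.01,-0.05,0,0],[0,0.018,-0.11,0,0],[0,0.026,-0.17,0,0],[0,0.034,-0.23,-0.01,0],[0,0.042,-0.29,-0.03,0],[0,0.051,-0.33,-0.05,0],[0,0.051,-0.35,-0.07,0],[0,0.051,-0.35,-0.07,0]],
])

```text
t: 2.15
tcp_pos: [0.468, -0.1784, 0.2896]
tool_rot: [-0.049, 0.707, 0.051, 0.704]
force: [0.4, -0.3, 0.9]
finger_gap: 0.999
```

```bash
cat >> h.py <<'E'
from scipy.spatial.transform import Rotation as Ro
def wparams():
    s=manip.sense(); p=dict(manip.camera_params('wrist')); W=np.eye(4); W[:3,:3]=Ro.from_quat(s['tool_rot']).as_matrix(); W[:3,3]=s['tcp_pos']
    p['T']=W@np.array(p['tool_from_camera']); return p
def wonz(p,uv,z):
    o,d=ray('w',uv,p); return o+d*(z-o[2])/d[2]
E
python3 - <<'E'
from h import *
p=wparams(); s=manip.sense(); print(s['tcp_pos'],Ro.from_quat(s['tool_rot']).as_matrix().round(3).tolist())
im=snap('wrist','w1.png')
for c in('yellow','red','green'):
    for b in blobs(im,c,(0,0,512,384)): print(c,b, wonz(p,b[3][0],.196).round(4))
E
```

```text
[ 0.46797547 -0.17839473  0.28957563] [[-0.004, -0.14, 0.99], [0.003, 0.99, 0.14], [-1.0, 0.003, -0.003]]
yellow (np.int32(1376), [250, 171, 21, 93], [259.9, 208.5], ((260.0, 217.0), (92.0, 20.0), 90.0)) [ 0.474  -0.1922  0.196 ]
red (np.int32(806), [245, 267, 30, 27], [259.5, 280.0], ((259.5, 280.0), (26.0, 29.0), 90.0)) [ 0.4816 -0.2469  0.196 ]
green (np.int32(795), [243, 9, 34, 33], [259.4, 28.0], ((259.5, 25.0), (32.0, 33.0), 90.0)) [ 0.4544 -0.06    0.196 ]
```

View pics/w1.png

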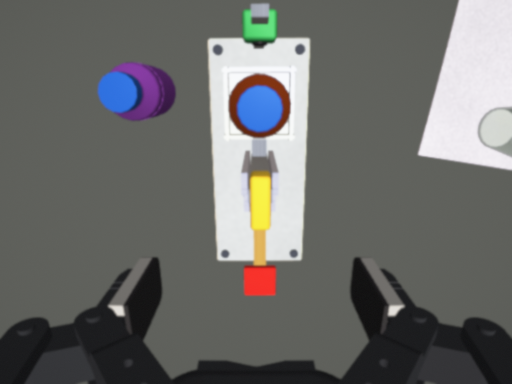

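The wrist picture shows the lift straight below: bar (260,200), red pad (260,280), green sensor (260,25), bottle cap (260,108). The tool is well aligned with it.

```bash
python3 - <<'E'
from h import *
p=wparams()
for uv,z in [((260.5,171.5),.196),((260.5,229.5),.196),((259.5,280.5),.105),((260,108),.152)]: print(uv,wonz(p,uv,z).round(4))
# sensor: top face front edge row ~ and lens; wrist x side
for uv in [(259.5,25),(259.5,24)]:
    o1,d1=ray('w',uv,p); o2,d2=ray('side',(267.5,189.6)); t=np.linalg.lstsq(np.c_[d1,-d2],o2-o1,rcond=None)[0]; print((o1+t[0]*d1).round(4),(o2+t[1]*d2).round(4))
im=cv2.imread('pics/w1.png'); cv2.imwrite('pics/w1g.png',cv2.resize(im[0:60,225:295],None,fx=8,fy=8,interpolation=cv2.INTER_CUBIC))
E
```

```text
(260.5, 171.5) [ 0.4699 -0.1564  0.196 ]
(260.5, 229.5) [ 0.4767 -0.2021  0.196 ]
(259.5, 280.5) [ 0.4917 -0.3039  0.105 ]
(260, 108) [ 0.4637 -0.1138  0.152 ]
[ 0.4541 -0.051   0.1484] [ 0.4548 -0.0516  0.1483]
[ 0.454  -0.0502  0.1478] [ 0.4551 -0.0512  0.1476]
```

View pics/w1g.png

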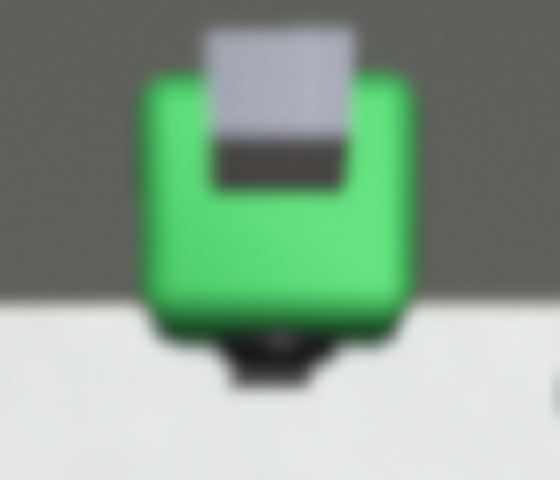

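Call:
send_rows([
  [[0,0.003,-0.002,-0.05,0],[0,0.003,-0.002,-0.09,0],[0,0.003,-0.002,-0.115,0],[0,0.003,-0.002,-0.121,0],[0,0.003,-0.002,-0.121,0],[0.5,0.003,-0.002,-0.121,0],[1,0.003,-0.002,-0.121,0],[1,0.003,-0.002,-0.121,0]],
], grip_force=45)

```text
t: 3.2
tcp_pos: [0.4724, -0.18, 0.1709]
tool_rot: [-0.051, 0.705, 0.05, 0.706]
force: [0.3, -1.0, 0.0]
finger_gap: 0.373
```

Call:
send_rows([
  [[1,0,0,0,0],[1,0,0,0,0],[1,0,0,0,0],[1,0,0,0,0]],
])

```text
t: 3.7
tcp_pos: [0.4713, -0.1801, 0.1709]
tool_rot: [-0.051, 0.706, 0.051, 0.705]
force: [-2.5, -0.0, 5.5]
finger_gap: 0.205
```

```bash
python3 - <<'E'
from h import *
snap('wrist','w2.png'); im=snap('side','s2.png'); cv2.imwrite('pics/s2c.png',cv2.resize(im[120:320,200:400,::-1],None,fx=3,fy=3,interpolation=cv2.INTER_CUBIC))
E
```

```text
(no output)
```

View pics/w2.png

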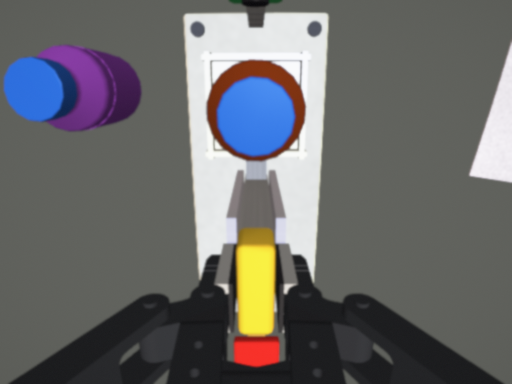

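View pics/s2c.png

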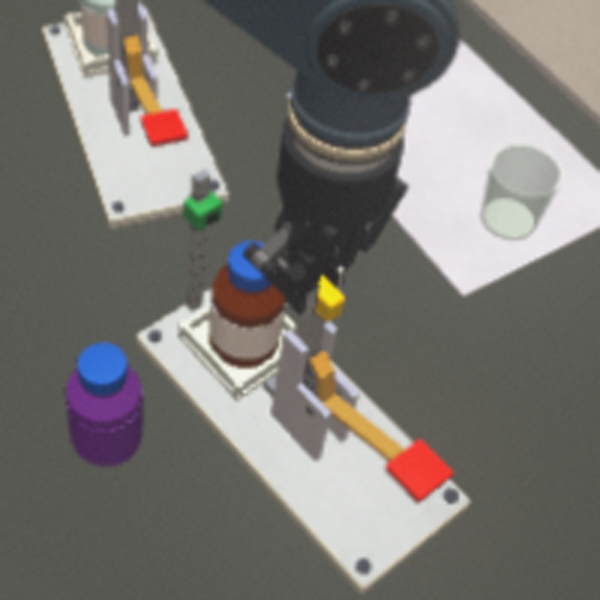

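The bar (wrist picture, around (256,285)) is held between the pads at a 17 mm opening, and the bottle is clear of the fingers. Next I lift about 79 mm, slowly.

Call:
send_rows([
  [[1,0,0,0.006,0],[1,0,0,0.014,0],[1,0,0,0.022,0],[1,0,0,0.03,0],[1,0,0,0.038,0],[1,0,0,0.046,0],[1,0,0,0.054,0],[1,0,0,0.06,0]],
])

```text
t: 4.8
tcp_pos: [0.4712, -0.1799, 0.2306]
tool_rot: [-0.051, 0.706, 0.051, 0.705]
force: [-0.2, -6.2, -16.7]
finger_gap: 0.203
```

Call:
send_rows([
  [[1,0,0,0.006,0],[1,0,0,0.012,0],[1,0,0,0.016,0],[1,0,0,0.019,0],[1,0,0,0.019,0],[1,0,0,0.019,0]],
])

```text
t: 5.55
tcp_pos: [0.4712, -0.1799, 0.2497]
tool_rot: [-0.051, 0.706, 0.05, 0.705]
force: [-2.3, -4.6, -10.7]
finger_gap: 0.197
```

```bash
python3 - <<'E'
from h import *
s=manip.sense();print(s['tcp_pos'],s['force'],s['finger_gap'])
snap('wrist','w3.png'); im=snap('side','s3.png'); cv2.imwrite('pics/s3c.png',cv2.resize(im[120:320,200:400,::-1],None,fx=3,fy=3,interpolation=cv2.INTER_CUBIC))
E
```

```text
[ 0.47120002 -0.17991357  0.24965841] [ -2.30435504  -4.56785943 -10.7142909 ] 0.1973537372843274
```

View pics/w3.png

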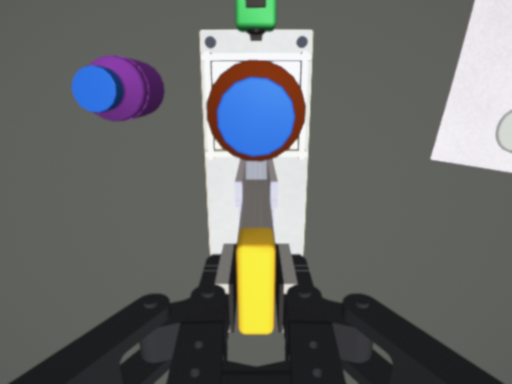

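View pics/s3c.png

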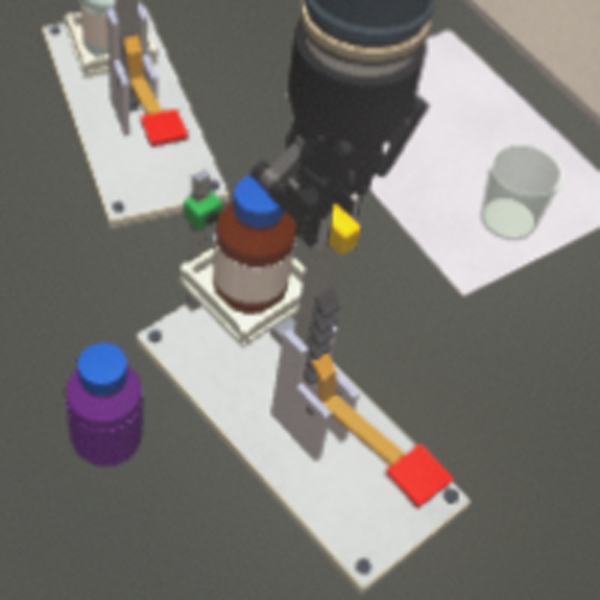

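Lifted 79 mm with no slip and the bottle upright (cap at (256,118) in the wrist picture). Lower 4 mm, then let go.

Call:
send_rows([
  [[1,0,0,-0.002,0],[1,0,0,-0.004,0],[1,0,0,-0.004,0],[0.5,0,0,-0.004,0],[0,0,0,-0.004,0],[0,0,0,-0.004,0],[0,0,0,-0.004,0],[0,0,0,-0.004,0]],
])

```text
t: 6.65
tcp_pos: [0.4722, -0.1797, 0.2455]
tool_rot: [-0.051, 0.705, 0.051, 0.705]
force: [-0.1, 0.3, -0.1]
finger_gap: 1.0
```

Call:
send_rows([
  [[0,0,0,0.01,0],[0,0,0,0.04,0],[0,0,0,0.08,0],[0,0,0,0.1,0],[0,0,0,0.1,0],[0,0,0,0.1,0],[0,0,0,0.1,0],[0,0,0,0.1,0]],
])

```text
t: 7.65
tcp_pos: [0.4717, -0.1796, 0.3444]
tool_rot: [-0.05, 0.706, 0.051, 0.705]
force: [-0.3, 1.1, -0.4]
finger_gap: 1.003
```

```bash
python3 - <<'E'
from h import *
p=wparams(); im=snap('wrist','w4.png'); S=snap('side','s4.png'); T=snap('top','t4.png')
cv2.imwrite('pics/s4c.png',cv2.resize(S[120:320,200:400,::-1],None,fx=3,fy=3,interpolation=cv2.INTER_CUBIC))
for n,q,roi in(('w',im,(180,0,340,384)),('side',S,(240,150,360,310)),('top',T,(260,165,375,230))):
    for c in('yellow','green','blue'):
        for b in blobs(q,c,roi): print(n,c,b)
E
```

```text
w yellow (np.int32(1280), [245, 174, 22, 67], [255.2, 205.2], ((255.5, 207.0), (66.0, 21.0), 90.0))
w green (np.int32(537), [241, 21, 29, 27], [255.0, 36.0], ((255.0, 34.0), (26.0, 28.0), 90.0))
w blue (np.int32(1549), [233, 84, 46, 47], [254.2, 108.5], ((254.00946044921875, 108.28302764892578), (46.136077880859375, 43.416473388671875), 29.05460548400879))
side yellow (np.int32(22), [246, 150, 6, 7], [248.6, 152.5], ((248.50003051757812, 152.5), (6.708203315734863, 3.130495309829712), 63.43495178222656))
side yellow (np.int32(226), [300, 185, 20, 22], [309.2, 195.4], ((309.0000305175781, 195.5), (21.920310974121094, 10.60660171508789), 45.0))
side yellow (np.int32(13), [316, 257, 4, 6], [317.8, 259.4], ((317.8999938964844, 259.3000183105469), (5.813776969909668, 2.236067771911621), 63.43495178222656))
side yellow (np.int32(22), [321, 262, 10, 8], [324.6, 265.0], ((325.4999694824219, 265.9999694824219), (10.755098342895508, 2.94484806060791), 39.80556869506836))
side green (np.int32(65), [262, 184, 12, 11], [267.2, 188.7], ((267.0000305175781, 188.0000457763672), (8.485280990600586, 9.899494171142578), 45.0))
side blue (np.int32(136), [279, 181, 15, 12], [285.9, 186.3], ((286.0, 186.5), (11.0, 14.0), 90.0))
side blue (np.int32(10), [240, 238, 2, 8], [240.2, 241.5], ((240.5, 241.5), (7.0, 1.0), 90.0))
top yellow (np.int32(46), [317, 189, 10, 6], [321.0, 191.6], ((321.5, 191.5), (9.0, 5.0), 0.0))
top green (np.int32(26), [270, 199, 7, 9], [274.0, 203.5], ((273.75, 203.75001525878906), (5.1209516525268555, 8.928838729858398), 23.198591232299805))
```

View pics/w4.png

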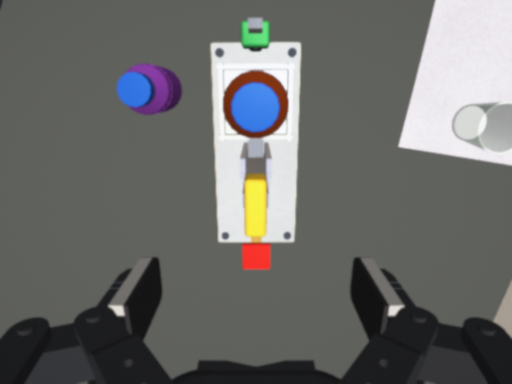

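View pics/s4c.png

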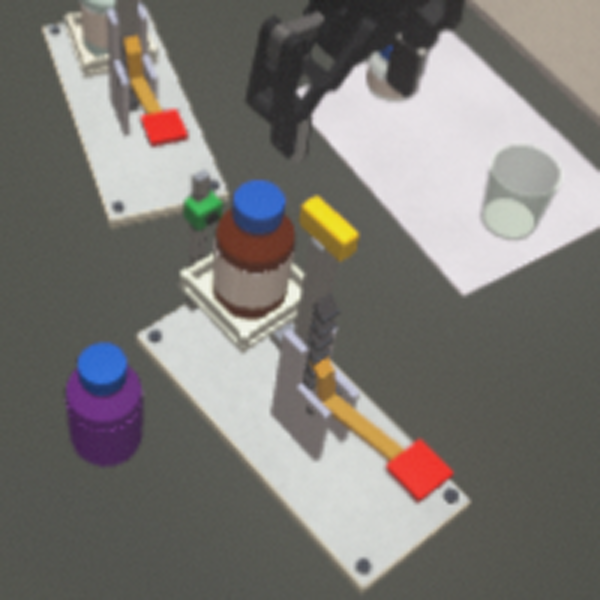

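The lift stands untouched. In the side picture the bar is at (309,195) and the cap at (286,186), with the bottle upright. I'll check the tooth height and the sensor height.

```bash
python3 - <<'E'
from h import *
def tr(p,a,b,ub):
    o1,d1=ray('w',a,p);o2,d2=ray(b,ub); t=np.linalg.lstsq(np.c_[d1,-d2],o2-o1,rcond=None)[0]; A=o1+t[0]*d1;B=o2+t[1]*d2; return ((A+B)/2).round(4),np.linalg.norm(A-B).round(4)
p=wparams()
# height of points from side view with xy known (closest point on vertical line)
def hz(uv,xy):
    o,d=ray('side',uv); a=np.linalg.lstsq(np.c_[d,-np.array([0,0,1.])],np.array([*xy,0])-o,rcond=None)[0]; return a[1]
print('bar before/after',hz((305.5,215.9),(.471,-.181)),hz((309.2,195.4),(.471,-.181)))
print('cap before/after',hz((283.8,206.6),(.4615,-.115)),hz((285.9,186.3),(.4615,-.115)))
print('sensor side',hz((267.5,189.6),(.4525,-.053)))
print('sensor w+side',tr(p,(255.2,35),'side',(267.5,189.6)))
im=cv2.imread('pics/s4.png');cv2.imwrite('pics/s4g.png',cv2.resize(im[175:205,255:300],None,fx=14,fy=14,interpolation=cv2.INTER_CUBIC))
E
```

```text
bar before/after 0.18661437350789836 0.25653769491219464
cap before/after 0.14951845129847766 0.2218649722336596
sensor side 0.15115389352195335
sensor w+side (array([ 0.4539, -0.0535,  0.1507]), np.float64(0.0005))
```

View pics/s4g.png

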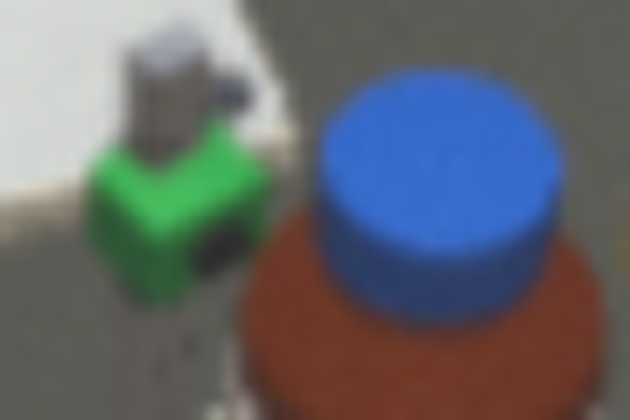

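Call:
send_rows([
  [[0.5,0.004,-0.02,0.02,-0.15],[1,0.008,-0.05,0.02,-0.33],[1,0.012,-0.08,0.02,-0.5],[1,0.015,-0.11,0.02,-0.68],[1,0.017,-0.127,0.02,-0.86],[1,0.017,-0.127,0.02,-1.04],[1,0.017,-0.127,0.02,-1.22],[1,0.017,-0.127,0.02,-1.4]],
])

```text
t: 8.8
tcp_pos: [0.489, -0.3069, 0.365]
tool_rot: [0.418, 0.571, -0.417, 0.57]
force: [-0.4, -0.3, -0.0]
finger_gap: -0.004
```

Call:
send_rows([
  [[1,0,0,-0.05,-0.17],[1,0,0,-0.1,-0.17],[1,0,0,-0.15,-0.17],[1,0,0,-0.19,-0.17],[1,0,0,-0.21,-0.17],[1,0,0,-0.22,-0.17],[1,0,0,-0.22,-0.17]],
])

```text
t: 9.68
tcp_pos: [0.4891, -0.3068, 0.145]
tool_rot: [0.463, 0.535, -0.463, 0.534]
force: [-0.5, 0.2, 0.7]
finger_gap: -0.001
```

```bash
python3 - <<'E'
from h import *
s=manip.sense();print(s['t'],s['tcp_pos'],s['force'],s['finger_gap'],s['q'].round(2))
snap('wrist','w5.png'); im=snap('side','s5.png'); cv2.imwrite('pics/s5c.png',cv2.resize(im[120:320,200:400,::-1],None,fx=3,fy=3,interpolation=cv2.INTER_CUBIC))
E
```

```text
9.675 [ 0.4890686  -0.30680111  0.14498738] [-0.45519795  0.23071504  0.66995743] -0.0010918888171997498 [-0.75  0.58  1.63  0.    0.93  0.67]
```

View pics/w5.png

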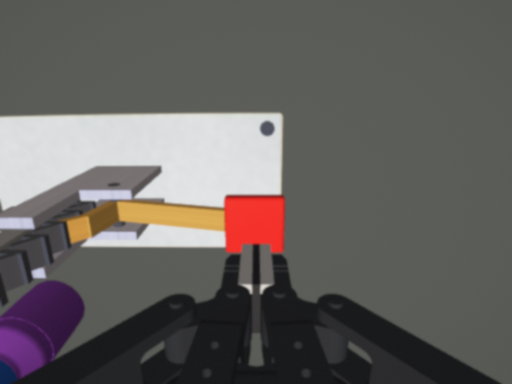

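View pics/s5c.png

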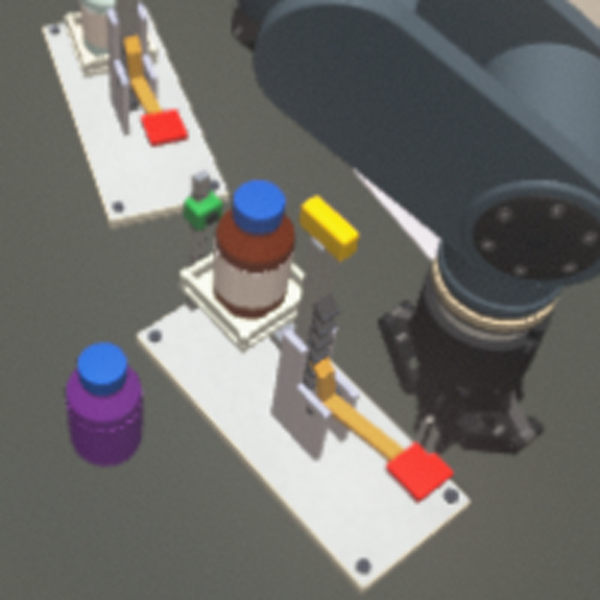

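The lift still stands at the same height (bar (328,228) in the enlarged side picture). The shut fingers are centred over the pad, at column 256 against 255. Pressing now.

Call:
send_rows([
  [[1,0,0,-0.02,0],[1,0,0,-0.035,0],[1,0,0,-0.05,0],[1,0,0,-0.06,0],[1,0,0,-0.067,0],[1,0,0,-0.067,0]],
])

```text
t: 10.52
tcp_pos: [0.4897, -0.3075, 0.0782]
tool_rot: [0.463, 0.534, -0.463, 0.535]
force: [0.9, -4.9, 3.9]
finger_gap: -0.002
```

Call:
send_rows([
  [[1,0,0,0,0],[1,0,0,0,0],[1,0,0,0,0],[1,0,0,0,0],[1,0,0,0,0],[1,0,0,0,0],[1,0,0,0,0],[1,0,0,0,0]],
])

```text
t: 11.52
tcp_pos: [0.4891, -0.3068, 0.0783]
tool_rot: [0.463, 0.535, -0.463, 0.535]
force: [1.4, -4.7, 2.7]
finger_gap: 0.001
```

```bash
python3 - <<'E'
from h import *
snap('wrist','w6.png'); im=snap('side','s6.png'); cv2.imwrite('pics/s6c.png',cv2.resize(im[120:320,200:400,::-1],None,fx=3,fy=3,interpolation=cv2.INTER_CUBIC))
for c in('yellow','blue'):
  for b in blobs(im,c,(250,150,360,310)): print(c,b)
E
```

```text
yellow (np.int32(205), [297, 207, 18, 19], [305.3, 216.1], ((305.0, 216.00001525878906), (21.21320343017578, 9.899495124816895), 45.0))
yellow (np.int32(107), [309, 253, 23, 25], [320.2, 264.6], ((320.22100830078125, 264.8011169433594), (31.218353271484375, 3.7164697647094727), 48.01278305053711))
blue (np.int32(140), [277, 201, 15, 12], [283.8, 206.7], ((284.0, 206.5), (11.0, 14.0), 90.0))
```

View pics/s6c.png

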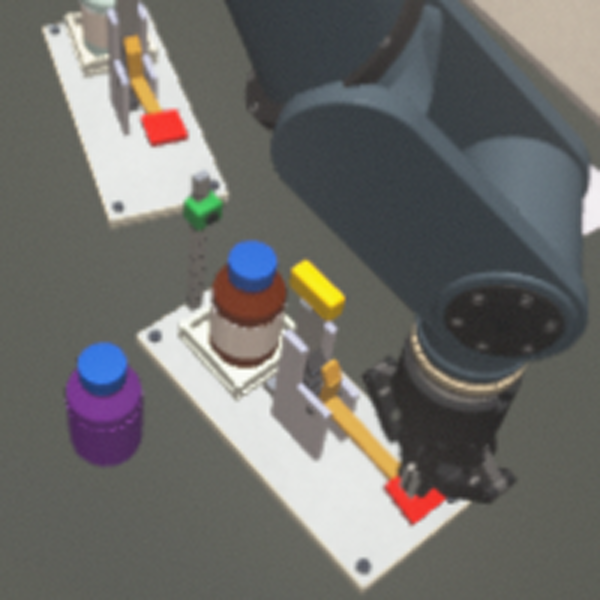

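The lift is fully down: bar at (305.3,216.1) and cap at (283.8,206.7), within 0.2 px of the start. The bottle is upright. Now I back off upward.

Call:
send_rows([
  [[1,0,0,0.01,0],[1,0,0,0.03,0],[1,0,0,0.06,0],[1,0,-0.01,0.11,0],[1,0,-0.02,0.15,0],[1,0,-0.02,0.17,0],[1,0,-0.02,0.17,0],[1,0,-0.02,0.17,0]],
])

```text
t: 12.62
tcp_pos: [0.4876, -0.3249, 0.2466]
tool_rot: [0.463, 0.537, -0.462, 0.533]
force: [0.2, -1.3, -0.2]
finger_gap: 0.001
```

```bash
python3 - <<'E'
from h import *
im=snap('side','s7.png'); cv2.imwrite('pics/s7c.png',cv2.resize(im[120:320,200:400,::-1],None,fx=3,fy=3,interpolation=cv2.INTER_CUBIC))
for c in('yellow','blue','green'):
  for b in blobs(im,c,(250,150,360,310)): print(c,b[:3])
E
```

```text
yellow (np.int32(203), [297, 207, 18, 19], [305.3, 216.0])
yellow (np.int32(101), [309, 252, 24, 20], [320.1, 261.5])
blue (np.int32(121), [277, 202, 14, 11], [283.6, 206.5])
green (np.int32(63), [262, 184, 12, 11], [267.2, 188.6])
```

View pics/s7c.png

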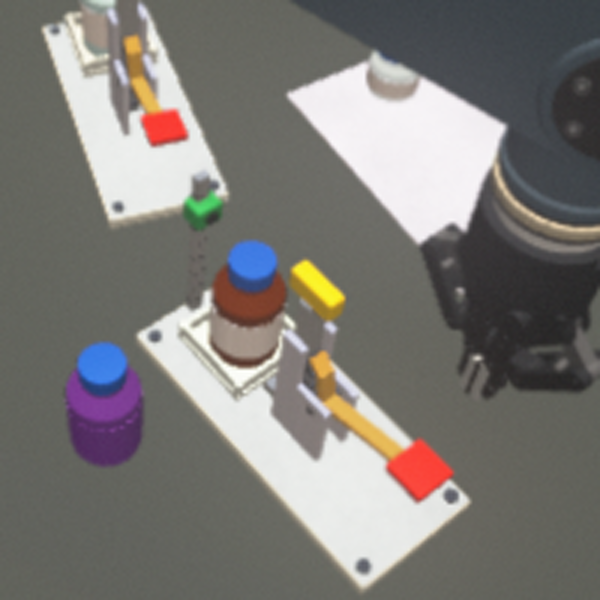

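The bar is at (305,216), as at the start. The bottle is upright in its tray, the pad has sprung back and the gripper is clear.

```bash
python3 -c "
from station import manip
manip.sign_off()"
```

```text
the job is handed in; nothing more can be done
```

I took the amber bottle's reading, let its tray back down, and handed the job in at about 12.7 s of the 48 s allowed.

- **Lift and rest:** I gripped the yellow bar, raised it 79 mm, lowered it 4 mm and let go. It came to rest on the 72 mm tooth; the side picture gave a rise of 70 mm from the bar and 72 mm from the cap. It stood there untouched for about 3 s.
- **Sensor against label:** The label's middle stood at about 152 mm. The sensor measured about 151 mm, and the separate estimates spread from 148 to 157 mm. All of them favour this tooth and fall well within the label.
- **Release:** I pressed the red pad down about 27 mm and held it for over a second, with contact forces of about 5 N or less.
- **Last check:** In the final side picture the bar was within 0.2 px and the cap within 0.3 px of where they started. The bottle was upright in its tray, the pad had sprung back, and the gripper was clear of everything.

No check failed; the only disagreement was that spread in the sensor height.

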